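# Hold a spring clip open around the edge of a card

### The job

Pull the little drawer all the way out to its stop and leave it out, pick up the grey spring clip lying in it by its tails, and squeeze it wide open. Bring the gaping jaws around the near upright edge of the standing card, roughly half-way up and in line with the card, so that the edge is well inside the mouth but touches nothing, and finish holding it there, squeezed open and in the air (a second slip will be tucked in before it is let go). Do not shift the card stand, and leave the dish, jar, tin and bowl where they are.

Things in the scene. Friction and masses are not known exactly. Their poses are not given: they have to be found in the camera images.
- cabinet_drawer0_handle (a point): Middle of the drawer's handle: a straight level steel bar about 10 mm thick, 100 mm long, across the white drawer front, 35 mm out from that front and 41 mm above the flap. x axis points into the cabinet; the drawer pulls out towards -x of this point (towards the robot).
- cabinet_drawer0 (a joint): How far the drawer is out: 0 shut, 0.166 m at its stop. Slides with about 1 N of friction and stays where it is left.
- cabinet: Drawer unit, fixed: pale wooden box 240 mm deep, 200 mm wide, 75 mm high on the flap. Origin: centre of its underside; x from the drawer front to the back. The drawer is 158 mm wide inside, its floor 22 mm, its side walls 53 mm and its front's top 61 mm above the flap.
- clip_center (a point): Middle of the spring clip's hinge pin, half-way up the clip. Large grey plastic clip, two levers on an upright pin, lying flat on the drawer floor, under the cabinet top until the drawer is out. x: along its midline to the jaw tips, 55 mm from the pin (jaws point roughly into the cabinet); y: across; z: up. 24 mm high.
- clip_left (a joint): How far the left lever of the clip has turned from shut, rad: 0 jaws shut, 0.35 fully open (the right lever turns equally). A spring shuts it: 3 N at the tails to start, about 10 N to hold fully open; a grip of 20 to 25 N holds it firmly. As the tails fold in, the clip creeps about 6 mm forward (jaws first) between the finger pads.
- clip: The clip, 45 g; origin at the foot of its pin, axes as clip_center. Its tails reach back 45 mm (shut) to 50 mm (open) behind the pin and splay to 55 mm overall when shut. Squeezed together across y, some 33 mm behind the pin, they open the jaws; fully open, the tails' outer faces are parallel to the midline and 22 mm apart, and the jaw tips gape about 38 mm.
- card_edge (a point): Middle (half-way up) of the card's free upright edge, the one nearer the robot. x axis: horizontally along the card, from this edge into the card; y: across its thickness; z: up. The card is a stiff white board 180 mm long, 95 mm high and 3 mm thick, standing upright from 12 to 107 mm above the flap; its last 85 mm towards this edge are free, beyond the wooden block that holds it.
- card_stand: Card with its weighted stand (loose, about 0.7 kg): a foot plate 100 x 80 mm with a block 26 mm high that holds the card; origin on the underside, 120 mm along the card from its free edge; axes as card_edge.
- dish: Bystander: shallow stainless dish 116 mm wide, 22 mm high, with a white scoop lying in it. Origin: centre of underside.
- jar: Bystander: frosted glass jar 80 mm wide, 110 mm high. Origin: centre of underside.
- tin: Bystander: closed metal tin 75 mm wide, 68 mm high. Origin: centre of underside.
- bowl: Bystander: blue silicone collapsible bowl 146 mm wide, 50 mm high. Origin: centre of underside.
Mind the look-alikes: they are no part of the job. Of the things like the card_stand, leave any that is green or red; of the rest the larger one is meant.

How it is judged:
On the way, in this order (a step that is already met when the one before it is completed fails the run):
1. the drawer is pulled out to its stop (value of joint cabinet_drawer0 above 0.16 m), for 0.1 s.
2. the clip is lifted out of the drawer in the fingers (height (world z) of clip_center above 0.075 m and contact force between the fingers and clip above 1 N and contact force between clip and cabinet below 0.1 N), for 0.2 s.
At the end, for the whole second after the job is handed in: Clip held squeezed 0.22 rad open or more, still; mid card edge 8-47 mm ahead of the pin, within 10 mm of its midline and 30 mm of its mid-height, in line within 0.35 rad, untouched; drawer out past 150 mm; card stand within 20 mm, bystanders within 30 mm of their starts (value of joint clip_left above 0.22 rad and contact force between the fingers and clip above 3 N and x of card_edge in the frame of clip_center between 0.008 and 0.047 m and y of card_edge in the frame of clip_center between -0.01 and 0.01 m and z of card_edge in the frame of clip_center between -0.03 and 0.03 m and angle between the x axis of clip_center and the x axis of card_edge, either way round below 0.35 rad and angle between clip_center's own z axis and vertical below 0.35 rad and contact force between clip and card_stand below 0.3 N and contact force between clip and flap below 0.1 N and contact force between clip and cabinet below 0.1 N and linear speed of clip below 0.03 m/s and value of joint cabinet_drawer0 above 0.15 m and distance of card_stand from where it was at the start of the episode below 0.02 m and distance of each of dish, jar, tin, bowl from where it was at the start of the episode below 0.03 m); the arm keeps its last pose, push and grip.
It fails at once if the card stand is pushed away or tipped (distance of card_stand from where it was at the start of the episode above 0.03 m or angle between card_stand's own z axis and vertical above 0.2 rad).
It fails at once if a bystander is disturbed (distance of any of dish, jar, tin, bowl from where it was at the start of the episode above 0.04 m or angle between any of dish, jar, tin, bowl's own z axis and vertical above 0.4 rad).
It also fails if it takes over 58 s, if anything falls off the work surface, if the arm or the gripper's body presses on something with over 40 N, if the wrist force passes 120 N, or if a joint passes its speed limit or range.

### The arm

A 6-joint arm with a two-finger parallel gripper is mounted at the origin on the work surface. World frame = base frame: x ahead of the robot, y to its left, z up, the work surface at z = 0. Lengths are in m, angles in rad, forces in N, time in s.
With the tool pointing down it reaches from about 0.35 to 0.975 m from the base axis. Payload 4.9 kg.
Tool frame: the origin (TCP) lies between the finger pads; the fingertips stand 22 mm ahead of it and the grasp point (between the pads) lies 3 mm ahead of it; z points along the fingers, y is the line along which they close (so a half turn about z gives the same grasp; the last joint's range is limited). The gripper opens to 85 mm and grips with 20 to 120 N. Pads are 22 mm wide; open, the fingers measure 114 mm over their backs; the gripper's body (76 mm by 85 mm) begins 54 mm behind the grasp point. The pads swing forward as they close: fully open they stand 13 mm farther back than shut.
Start: joints at [-1.257, 0.053, 1.613, -0, 1.476, -0.119], TCP at [0.262, -0.567, 0.253] pointing down, gripper open.
Joint ranges: [-3.01, 3.01], [-1.01, 2.22], [0.06, 2.58], [-1.02, 4.17], [0.09, 2.62], [-3.14, 3.14]. Speed limits (rad/s): [2.57, 2.57, 3.14, 3.14, 3.14, 3.14].

### API

Orientations are given as a unit quaternion [w, x, y, z].
In Python, from plant import state, grab_frame, get_calibration, job_done, recognise, regions_of gives the robot as it stands.
- The arm moves only by the tool apply_moves, never from a script. Its argument "targets" is a list of rows, each an object with "translation": the shift along the tool's x, y, z normalised to -1 to 1, where 1 is 100 mm, a list of three; "twist": the turn about the tool's z normalised to -1 to 1, where 1 is 0.1 rad; "hand": the opening, from 0 (shut) to 1 (fully open). A call has 1 to 8 rows; each row shifts and turns the commanded pose from where the row before left it, along the tool's axes as they then stand; what a row does not reach is not made up. A row lasts 1/10 s, in which the tool goes at most 50 mm and 8.59 degrees, less where a joint would pass 70% of its speed; a pose out of reach is approached as far as the arm can. A call with a number of a shift or a turn outside -1 to 1 is refused whole. A call with a gripper value outside its range is refused whole. The fingers move at their own pace and stop on an object; the grip force is fixed at half the most. Time passes only in rows, so rows that do not move let the fingers close. It gives the time, the measured TCP pose, the force, the opening and the grip force at its end, in the units of the state.
- state(): the state, without advancing time (a new reading comes with each control period).
- grab_frame(name): name is "scene" or "top"; returns the picture (384x512x3 uint8, red, green, blue); there is no depth.
- get_calibration(name): a dict with "camera_matrix" (3x3 intrinsics, pixels), "pose" (4x4, takes a point from camera to world coordinates). Camera axes: x right, y up, looking along -z (the intrinsics and any distortion apply to the point x, -y, -z); pixel columns grow to the right and rows downward; lengths in m; the calibration is good to about 2 mm. A picture is of the moment at which its call begins. get_calibration takes no time and is no camera call.
- job_done(): hands the job in; it is judged then, once.
Trained networks look in the newest picture that a camera, given by its name, has taken for a name from the list of things; names that differ only in an ending like _2 or _b are one class to them, and where a whole thing is asked for, a point or a joint stands for the part that bears it (a point fixed in the world has none). Each returns a list of dicts, best first, with "score" (0 to 1); they miss things now and then, are a little off and sometimes report something else, mostly with a low value. They report only what shows in the picture. A call takes as long as a camera call. They do not tell look-alikes from the thing itself.
- recognise(camera, query): "point" ([x, y, z] in m, in world coordinates, good to about 4 mm: the middle of the surface that is visible of it).
- regions_of(camera, query): "pixels" (384x512 bool, what is visible of it).
The state is a dict: "time": time; "joint_pos": joint angles; "joint_vel": joint speeds; "joint_efforts": joint torques, N m; "tool_pos": TCP position; "tool_rot": TCP orientation; "contact_force": force on the tool from outside, world axes, zero at the start; "ft_torque": the same for the moment, N m; "gripper_width": opening from 0.0 (shut) to 1.0 (fully open); "grasp_force": force on a finger pad.
Only numpy, scipy, OpenCV 4.12 (cv2) and the standard library are available. Lean on these libraries where they do the work, as an engineer would, in place of code of your own. Each camera call takes 0.05 s, during which the arm holds its last target. There are 200 camera calls.

## Working session

There is one attempt and no reset: what is moved stays moved. The work goes in short steps, Python scripts to look and compute and a tool call to move; the robot and the scene stay as the last step left them, time stands still between calls to the robot, and variables do not carry over. Pictures are saved under pics/ and viewed, at most 10 in all, crops included, and the job is handed in when it is done.

Besides the shell and the picture viewer there is one more tool, called after "Call:" by a JSON object that holds its "fn" and its "kwargs", one argument or row to a line. apply_moves: Moves the arm, as the interface text tells. Its arguments: {"type":"object","properties":{"targets":{"type":"array"}},"required":["targets"]}

```bash
mkdir -p pics; cat > h.py <<'E'
from plant import *
import numpy as np, cv2
def save(cam,fn,crop=None,s=1):
    im=grab_frame(cam)
    if crop: a,b,c,d=crop; im=im[b:d,a:c]
    im=cv2.resize(np.ascontiguousarray(im),None,fx=s,fy=s,interpolation=cv2.INTER_CUBIC)
    cv2.imwrite('pics/'+fn,im[:,:,::-1])
def ray(cam,u,v,z):
    c=get_calibration(cam);K=c['camera_matrix'];T=np.array(c['pose'])
    d=np.linalg.inv(K)@[u,v,1]; d=T[:3,:3]@(d*[1,-1,-1]); o=T[:3,3]
    return o+d*(z-o[2])/d[2]
def proj(cam,p):
    c=get_calibration(cam);K=np.array(c['camera_matrix']);T=np.array(c['pose'])
    q=T[:3,:3].T@(np.array(p)-T[:3,3]); q=K@(q*[1,-1,-1]); return q[:2]/q[2]
E
python3 - <<'E'
from h import *
a=grab_frame('scene');b=grab_frame('top')
cv2.imwrite('pics/a.png',a[:,:,::-1]);cv2.imwrite('pics/b.png',b[:,:,::-1])
for n in ['cabinet_drawer0_handle','cabinet','clip','card_stand','card_edge','dish','jar','tin','bowl']:
    for c in ['scene','top']:
        print(n,c,[(np.round(r['point'],3).tolist(),round(r['score'],2),proj(c,r['point']).round().tolist()) for r in recognise(c,n)])
s=state();print(s['tool_pos'],s['tool_rot'],s['time'])
for c in ['scene','top']: print(get_calibration(c))
E
```

```text
cabinet_drawer0_handle scene [([0.61, -0.23, 0.06], 0.84, [210.0, 161.0])]
cabinet_drawer0_handle top [([0.605, -0.24, 0.055], 0.7, [328.0, 177.0])]
cabinet scene [([0.739, -0.223, 0.073], 0.93, [184.0, 179.0]), ([0.742, 0.266, 0.026], 0.41, [274.0, 276.0])]
cabinet top [([0.714, -0.248, 0.075], 0.87, [330.0, 144.0])]
clip scene [([0.737, 0.267, 0.023], 0.68, [275.0, 276.0])]
clip top []
card_stand scene [([0.754, 0.421, 0.01], 0.96, [304.0, 314.0]), ([0.746, 0.266, 0.023], 0.84, [273.0, 277.0]), ([0.603, 0.129, 0.004], 0.84, [274.0, 227.0]), ([0.364, 0.274, 0.025], 0.65, [347.0, 211.0])]
card_stand top [([0.736, 0.254, 0.026], 0.83, [183.0, 143.0]), ([0.594, 0.129, 0.013], 0.76, [219.0, 183.0]), ([0.354, 0.262, 0.028], 0.74, [179.0, 254.0]), ([0.752, 0.415, 0.002], 0.54, [139.0, 141.0])]
card_edge scene [([0.599, 0.134, 0.006], 0.78, [276.0, 227.0]), ([0.367, 0.275, 0.028], 0.77, [347.0, 211.0]), ([0.738, 0.264, 0.024], 0.68, [274.0, 275.0]), ([0.758, 0.424, 0.002], 0.64, [304.0, 316.0])]
card_edge top [([0.359, 0.268, 0.024], 0.88, [178.0, 252.0]), ([0.599, 0.133, 0.009], 0.83, [21
[... 829 characters left out ...]
 ,   1.        ]]), 'pose': array([[-0.73047257, -0.57633119,  0.3664044 ,  1.09706135],
       [ 0.68287462, -0.62391947,  0.38000889,  0.5453177 ],
       [ 0.00959587,  0.52779434,  0.849318  ,  1.31988449],
       [ 0.        ,  0.        ,  0.        ,  1.        ]])}
{'camera_matrix': array([[428.32662173,   0.        , 253.38953724],
       [  0.        , 428.32662173, 188.27216508],
       [  0.        ,   0.        ,   1.        ]]), 'pose': array([[-0.00837709,  0.99254315, -0.1216056 ,  0.39597914],
       [-0.99955995, -0.01177216, -0.02722713, -0.02976814],
       [-0.02845566,  0.12132401,  0.992205  ,  1.4775584 ],
       [ 0.        ,  0.        ,  0.        ,  1.        ]])}
```

View pics/a.png

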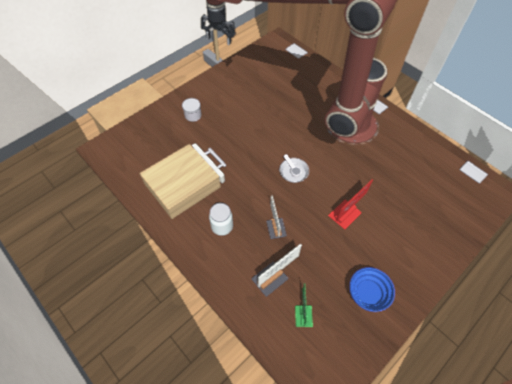

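View pics/b.png

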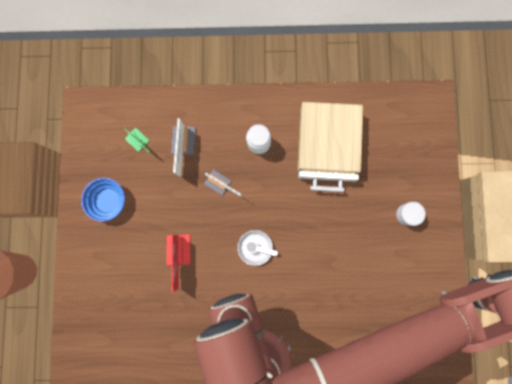

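Scene: the drawer handle is at top px (328,186) and the cabinet at (330,140). Card_stand candidates in the top view are white large (183,145), white small (220,183), green (138,140) and red (178,255). Green and red are excluded, so I choose the larger white one at (183,145) and check it in a crop.

```bash
python3 - <<'E'
from h import *
t=cv2.imread('pics/b.png');s=cv2.imread('pics/a.png')
A=cv2.resize(t[110:190,160:250],None,fx=4.4,fy=4.4,interpolation=cv2.INTER_CUBIC)
B=cv2.resize(s[185:300,235:315],None,fx=4.4,fy=4.4,interpolation=cv2.INTER_CUBIC)
C=cv2.resize(t[160:200,290:370],None,fx=4.95,fy=4.95,interpolation=cv2.INTER_CUBIC)
L=np.vstack([A,C]);L=L[:560]; B=cv2.copyMakeBorder(B,0,max(0,L.shape[0]-B.shape[0]),0,0,0)
cv2.imwrite('pics/c.png',np.hstack([L,B[:L.shape[0]]]))
print(A.shape,B.shape,C.shape)
grab_frame('top')
for r in regions_of('top','card_stand'):
    m=r['pixels'];v,u=np.nonzero(m);print(r['score'],u.mean(),v.mean(),m.sum(),u.min(),u.max(),v.min(),v.max())
for p in [(178,174),(183,145)]: print(ray('top',*p,.107),ray('top',*p,0.026))
for n in ['cabinet_drawer0_handle']:
    for r in regions_of('top',n):
        v,u=np.nonzero(r['pixels']);print(n,r['score'],len(u),u.min(),u.max(),v.min(),v.max(),u.mean(),v.mean())
E
```

```text
(352, 396, 3) (550, 352, 3) (198, 396, 3)
0.74 218.31829573934837 182.66165413533835 399 205 239 170 195
0.73 182.4250295159386 144.93860684769777 847 171 195 122 175
0.6 177.72778402699663 255.33970753655794 889 167 190 235 291
0.54 137.40485829959513 139.8502024291498 247 128 147 131 149
0.37 255.259767687434 247.8363252375924 947 238 275 231 264
[0.61366214 0.25289752 0.107     ] [0.6265272  0.26960306 0.026     ]
[0.70972146 0.2376645  0.107     ] [0.72826363 0.25346977 0.026     ]
cabinet_drawer0_handle 0.74 666 299 356 169 191 327.46246246246244 177.55405405405406
```

View pics/c.png

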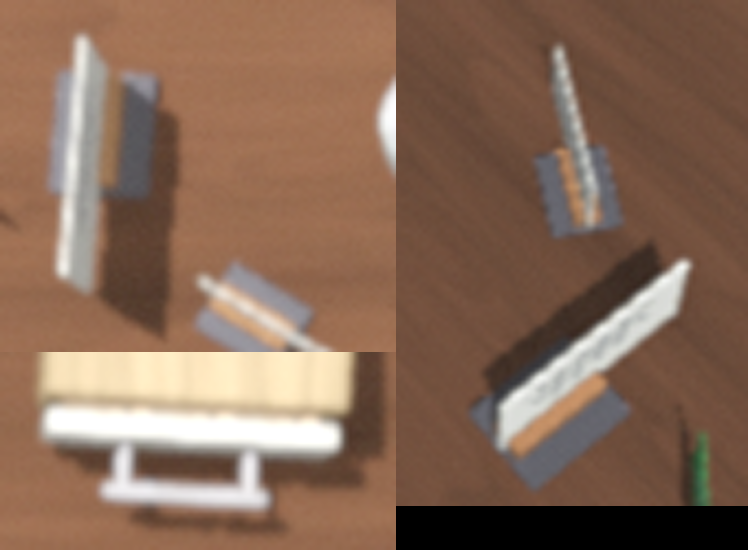

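```bash
python3 - <<'E'
from h import *
R=lambda *a:print(a[0],a[1:],ray(*a).round(4))
R('top',178.6,119,.107);R('top',174.5,172.3,.107);R('top',179.5,175.6,.012)
R('scene',301.8,244.5,.107);R('scene',258.5,277.5,.107)
R('top',310.6,187.9,.041);R('top',344.3,189.9,.041)
# drawer front top edges, cabinet top corners
R('top',298.5,175,.061);R('top',358,178,.061)
v,u=None,None
E
```

```text
top (178.6, 119, 0.107) [0.7977 0.2533 0.107 ]
top (174.5, 172.3, 0.107) [0.6194 0.2644 0.107 ]
top (179.5, 175.6, 0.012) [0.6231 0.2672 0.012 ]
scene (301.8, 244.5, 0.107) [0.6201 0.2696 0.107 ]
scene (258.5, 277.5, 0.107) [0.8028 0.254  0.107 ]
top (310.6, 187.9, 0.041) [ 0.571  -0.1831  0.041 ]
top (344.3, 189.9, 0.041) [ 0.5629 -0.2957  0.041 ]
top (298.5, 175, 0.061) [ 0.6124 -0.1418  0.061 ]
top (358, 178, 0.061) [ 0.5998 -0.3386  0.061 ]
```

Call:
{"fn": "apply_moves", "kwargs": {
  "targets": [
    {"translation": [0.41, -0.17, 0], "twist": 0, "hand": 0.3},
    {"translation": [0.41, -0.17, 0], "twist": 0, "hand": 0.3},
    {"translation": [0.41, -0.17, 0], "twist": 0, "hand": 0.3},
    {"translation": [0.41, -0.17, 0], "twist": 0, "hand": 0.3},
    {"translation": [0.41, -0.17, 0], "twist": 0, "hand": 0.3},
    {"translation": [0.41, -0.17, 0], "twist": 0, "hand": 0.3},
    {"translation": [0.41, -0.17, 0], "twist": 0, "hand": 0.3},
    {"translation": [0.41, -0.17, 0], "twist": 0, "hand": 0.3}
  ]
}}

```text
time: 1.95
tool_pos: [0.5039, -0.3048, 0.2535]
tool_rot: [0.0, 0.977, 0.215, 0.0]
contact_force: [1.1, -0.9, -0.9]
gripper_width: 0.304
grasp_force: 0.0
```

Call:
{"fn": "apply_moves", "kwargs": {
  "targets": [
    {"translation": [0, 0, 0], "twist": -1, "hand": 0.3},
    {"translation": [0, 0, 0], "twist": -1, "hand": 0.3},
    {"translation": [0, 0, 0], "twist": -1, "hand": 0.3},
    {"translation": [0, 0, 0], "twist": -1, "hand": 0.3},
    {"translation": [0, 0, 0], "twist": -1, "hand": 0.3},
    {"translation": [0, 0, 0], "twist": -1, "hand": 0.3},
    {"translation": [0, 0, 0], "twist": -1, "hand": 0.3},
    {"translation": [0, 0, 0], "twist": -1, "hand": 0.3}
  ]
}}

```text
time: 2.75
tool_pos: [0.5028, -0.3063, 0.2533]
tool_rot: [0.0, 0.815, 0.58, 0.0]
contact_force: [-0.5, 0.3, -0.1]
gripper_width: 0.302
grasp_force: 0.0
```

Call:
{"fn": "apply_moves", "kwargs": {
  "targets": [
    {"translation": [0, 0, 0], "twist": -1, "hand": 0.3},
    {"translation": [0, 0, 0], "twist": -1, "hand": 0.3},
    {"translation": [0, 0, 0], "twist": -0.7, "hand": 0.3},
    {"translation": [0, 0, 0], "twist": 0, "hand": 0.3}
  ]
}}

```text
time: 3.15
tool_pos: [0.5028, -0.3063, 0.2533]
tool_rot: [0.0, 0.731, 0.683, 0.0]
contact_force: [0.7, -0.2, -0.3]
gripper_width: 0.298
grasp_force: 0.0
```

```bash
cat >> h.py <<'E'
def cur():
    s=state();w,x,y,z=s['tool_rot'];p=np.array(s['tool_pos'])
    from scipy.spatial.transform import Rotation as Ro
    R=Ro.from_quat([x,y,z,w]).as_matrix();return s,p,R
def go(t,yaw):
    s,p,R=cur();th=np.arctan2(R[1,0],R[0,0])
    print('t',round(s['time'],2),'tcp',p.round(4),'yaw',round(th,4),'w',round(s['gripper_width'],3),'f',np.round(s['contact_force'],1),'g',round(s['grasp_force'],1))
    print('shift tool units',(R.T@(np.array(t)-p)*10).round(3),'twist total',round(-(yaw-th)*10,2))
E
python3 -c "
from h import *
go([.564,-.239,.044],-.065+np.pi/2)"
```

```text
t 3.15 tcp [ 0.5028 -0.3063  0.2533] yaw 1.5026 w 0.298 f [ 0.7 -0.2 -0.3] g 0.0
shift tool units [0.714 0.564 2.093] twist total -0.03
```

Call:
{"fn": "apply_moves", "kwargs": {
  "targets": [
    {"translation": [0.36, 0.28, 0], "twist": 0, "hand": 0.3},
    {"translation": [0.35, 0.28, 0], "twist": 0, "hand": 0.3},
    {"translation": [0, 0, 0.48], "twist": 0, "hand": 0.3},
    {"translation": [0, 0, 0.48], "twist": 0, "hand": 0.3},
    {"translation": [0, 0, 0.48], "twist": 0, "hand": 0.3},
    {"translation": [0, 0, 0], "twist": 0, "hand": 0.3}
  ]
}}

```text
time: 3.75
tool_pos: [0.5585, -0.2362, 0.1007]
tool_rot: [-0.008, 0.731, 0.682, -0.002]
contact_force: [-0.3, 1.1, -1.0]
gripper_width: 0.3
grasp_force: 0.0
```

```bash
python3 - <<'E'
from h import *
go([.564,-.239,.044],-.065+np.pi/2)
t=grab_frame('top');s=grab_frame('scene')
A=cv2.resize(t[130:220,290:370],None,fx=4.5,fy=4.5,interpolation=3);B=cv2.resize(s[110:200,170:250],None,fx=4.5,fy=4.5,interpolation=3)
cv2.imwrite('pics/d.png',np.hstack([A,B])[:,:,::-1])
E
```

```text
t 3.75 tcp [ 0.5585 -0.2362  0.1007] yaw 1.5016 w 0.3 f [-0.3  1.1 -1. ] g 0.0
shift tool units [-0.028  0.065  0.566] twist total -0.04
```

View pics/d.png

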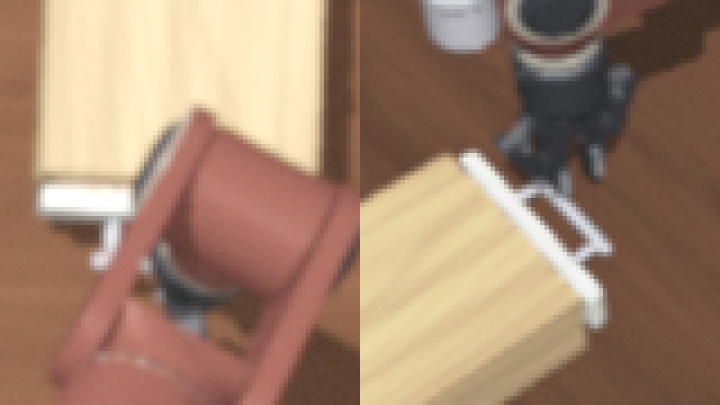

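The gripper (scene crop px 560,150) straddles the handle bar line, with the bar at crop (560,190). That matches my numbers, so I descend carefully.

Call:
{"fn": "apply_moves", "kwargs": {
  "targets": [
    {"translation": [-0.03, 0.05, 0], "twist": 0, "hand": 0.3},
    {"translation": [0, 0, 0], "twist": 0, "hand": 0.3},
    {"translation": [0, 0, 0.19], "twist": 0, "hand": 0.3},
    {"translation": [0, 0, 0.19], "twist": 0, "hand": 0.3},
    {"translation": [0, 0, 0.17], "twist": 0, "hand": 0.3},
    {"translation": [0, 0, 0], "twist": 0, "hand": 0.3}
  ]
}}

```text
time: 4.45
tool_pos: [0.5674, -0.2422, 0.0528]
tool_rot: [-0.001, 0.731, 0.683, -0.0]
contact_force: [-0.3, -0.5, -1.1]
gripper_width: 0.305
grasp_force: 0.0
```

Call:
{"fn": "apply_moves", "kwargs": {
  "targets": [
    {"translation": [0, 0, 0], "twist": 0, "hand": 0},
    {"translation": [0, 0, 0], "twist": 0, "hand": 0},
    {"translation": [0, 0, 0], "twist": 0, "hand": 0},
    {"translation": [0, 0, 0], "twist": 0, "hand": 0},
    {"translation": [0, 0, 0], "twist": 0, "hand": 0}
  ]
}}

```text
time: 4.95
tool_pos: [0.5689, -0.2429, 0.0553]
tool_rot: [0.001, 0.731, 0.683, 0.0]
contact_force: [0.4, 0.7, 1.2]
gripper_width: 0.097
grasp_force: 58.8
```

Call:
{"fn": "apply_moves", "kwargs": {
  "targets": [
    {"translation": [0, -0.1, 0], "twist": 0, "hand": 0},
    {"translation": [0, -0.2, 0], "twist": 0, "hand": 0},
    {"translation": [0, -0.25, 0], "twist": 0, "hand": 0},
    {"translation": [0, -0.25, 0], "twist": 0, "hand": 0},
    {"translation": [0, -0.25, 0], "twist": 0, "hand": 0},
    {"translation": [0, -0.25, 0], "twist": 0, "hand": 0},
    {"translation": [0, -0.2, 0], "twist": 0, "hand": 0},
    {"translation": [0, 0, 0], "twist": 0, "hand": 0}
  ]
}}

```text
time: 5.75
tool_pos: [0.4169, -0.2321, 0.0553]
tool_rot: [-0.0, 0.731, 0.682, -0.0]
contact_force: [-0.5, 3.5, 3.7]
gripper_width: 0.098
grasp_force: 60.5
```

Call:
{"fn": "apply_moves", "kwargs": {
  "targets": [
    {"translation": [0, -0.1, 0], "twist": 0, "hand": 0},
    {"translation": [0, -0.08, 0], "twist": 0, "hand": 0},
    {"translation": [0, 0, 0], "twist": 0, "hand": 0},
    {"translation": [0, 0, 0], "twist": 0, "hand": 0}
  ]
}}

```text
time: 6.15
tool_pos: [0.4123, -0.2318, 0.0556]
tool_rot: [0.014, 0.732, 0.681, 0.012]
contact_force: [56.0, 0.4, -38.0]
gripper_width: 0.098
grasp_force: 58.2
```

Call:
{"fn": "apply_moves", "kwargs": {
  "targets": [
    {"translation": [0, 0.1, 0], "twist": 0, "hand": 0},
    {"translation": [0, 0, 0], "twist": 0, "hand": 0},
    {"translation": [0, 0, 0], "twist": 0, "hand": 0.35},
    {"translation": [0, 0, 0], "twist": 0, "hand": 0.35},
    {"translation": [0, 0, 0], "twist": 0, "hand": 0.35}
  ]
}}

```text
time: 6.65
tool_pos: [0.4099, -0.2317, 0.054]
tool_rot: [-0.0, 0.731, 0.683, -0.0]
contact_force: [-0.0, 0.0, -0.4]
gripper_width: 0.356
grasp_force: 0.0
```

Call:
{"fn": "apply_moves", "kwargs": {
  "targets": [
    {"translation": [0, 0, -0.3], "twist": 0, "hand": 0.35},
    {"translation": [0, 0, -0.45], "twist": 0, "hand": 0.35},
    {"translation": [0, 0, -0.45], "twist": 0, "hand": 0.35},
    {"translation": [0, 0, -0.4], "twist": 0, "hand": 0.5},
    {"translation": [0.4, -0.3, 0], "twist": 1, "hand": 0.5},
    {"translation": [0.4, -0.3, 0], "twist": 1, "hand": 0.5},
    {"translation": [0.4, 0, 0], "twist": 1, "hand": 0.8},
    {"translation": [0, 0, 0], "twist": 1, "hand": 0.8}
  ]
}}

```text
time: 7.45
tool_pos: [0.3706, -0.1036, 0.214]
tool_rot: [0.0, 0.852, 0.524, 0.001]
contact_force: [0.7, -0.8, 1.1]
gripper_width: 0.795
grasp_force: 0.0
```

```bash
python3 - <<'E'
from h import *
go([.4,-.239,.15],-.065)
t=grab_frame('top');s=grab_frame('scene')
cv2.imwrite('pics/e_full.png',t[:,:,::-1]);cv2.imwrite('pics/es_full.png',s[:,:,::-1])
for c in ['top','scene']:
  for n in ['clip','cabinet_drawer0_handle']:
    print(c,n,[(np.round(r['point'],3).tolist(),round(r['score'],2),proj(c,r['point']).round().tolist()) for r in recognise(c,n)])
A=cv2.resize(t[120:250,290:375],None,fx=4.5,fy=4.5,interpolation=3);B=cv2.resize(s[90:220,150:240],None,fx=4.5,fy=4.5,interpolation=3)
cv2.imwrite('pics/e.png',np.hstack([A,B])[:,:,::-1])
E
```

```text
t 7.45 tcp [ 0.3706 -0.1036  0.214 ] yaw 1.1036 w 0.795 f [ 0.7 -0.8  1.1] g 0.0
shift tool units [-1.077  0.871  0.64 ] twist total 11.69
top clip [([0.541, -0.234, 0.048], 0.62, [326.0, 196.0])]
top cabinet_drawer0_handle [([0.526, -0.243, 0.025], 0.98, [328.0, 201.0]), ([0.734, 0.255, 0.026], 0.28, [183.0, 144.0])]
scene clip [([0.543, -0.232, 0.04], 0.57, [223.0, 154.0])]
scene cabinet_drawer0_handle [([0.512, -0.236, 0.021], 0.94, [228.0, 153.0])]
```

View pics/e.png

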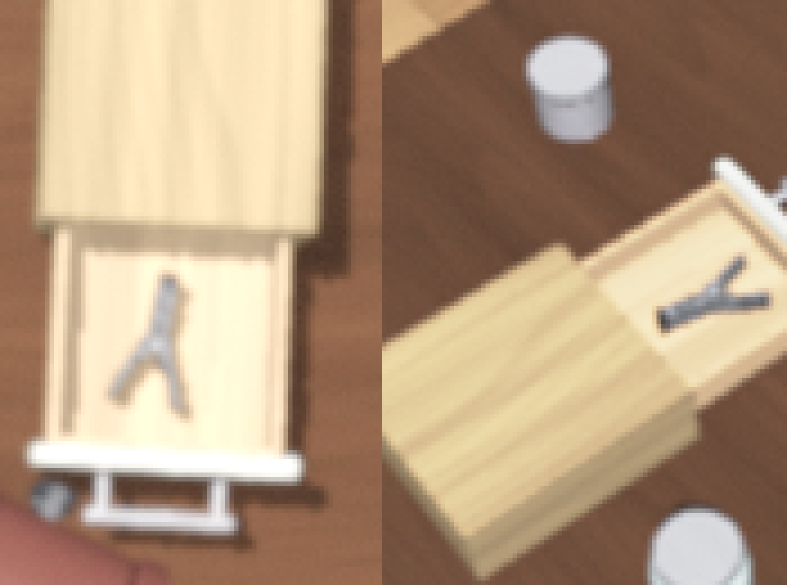

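```bash
python3 - <<'E'
from h import *
R=lambda n,c,u,v,z:print(n,c,ray(c,u,v,z).round(4))
R('barL','top',308.2,234.4,.041);R('barR','top',342.7,236.7,.041)
# front top, cabinet front top edge
R('frontL','top',296.2,220,.061);R('frontR','top',356.8,222.5,.061)
R('cabL','top',298,169,.075);R('cabR','top',361,172,.075)
f=lambda x,y:(290+x/4.5,120+y/4.5); g=lambda x,y:(150+(x-382.5)/4.5,90+y/4.5)
for n,p in dict(pin=(155,345),tip=(169,276),tl=(113,398),tr=(181,412)).items(): R(n,'top',*f(*p),.046)
for n,p in dict(pin=(718,298),tip=(662,318),ta=(741,261),tb=(768,298)).items(): R(n,'scene',*g(*p),.046)
import itertools
for c in ['top','scene']:
  im=cv2.imread('pics/e_full.png' if c=='top' else 'pics/es_full.png')[:,:,::-1]
  grab_frame(c)
  for r in regions_of(c,'clip'):
    v,u=np.nonzero(r['pixels']);print(c,r['score'],len(u),u.min(),u.max(),v.min(),v.max())
    P=np.array([ray(c,a,b,.040) for a,b in zip(u,v)])[:,:2];ctr,(w,h),ang=cv2.minAreaRect((P*1000).astype(np.float32));print(ctr,w,h,ang)
    d=np.linalg.eigh(np.cov(P.T))[1][:,1];print(P.mean(0),d,np.arctan(d[1]/d[0]))
E
```

```text
barL top [ 0.4154 -0.1713  0.041 ]
barR top [ 0.4068 -0.2851  0.041 ]
frontL top [ 0.4626 -0.1311  0.061 ]
frontR top [ 0.4525 -0.3291  0.061 ]
cabL top [ 0.6304 -0.1395  0.075 ]
cabR top [ 0.6176 -0.3461  0.075 ]
pin top [ 0.5403 -0.228   0.046 ]
tip top [ 0.592  -0.2398  0.046 ]
tl top [ 0.5012 -0.1959  0.046 ]
tr top [ 0.4903 -0.2457  0.046 ]
pin scene [ 0.5462 -0.2165  0.046 ]
tip scene [ 0.5966 -0.2333  0.046 ]
ta scene [ 0.5042 -0.2338  0.046 ]
tb scene [ 0.5136 -0.1864  0.046 ]
top 0.44 151 318 329 181 209
(547.0593872070312, -225.8388671875) 36.74836349487305 94.59722137451172 88.29802703857422
[ 0.55027258 -0.23175145] [-0.99719926  0.07479063] -0.07486053513168081
scene 0.52 144 211 236 149 163
(553.801513671875, -215.05154418945312) 56.06254577636719 91.89268493652344 86.93611145019531
[ 0.54888761 -0.22069523] [-0.92934094  0.36922272] -0.37817250766528243
```

Call:
{"fn": "apply_moves", "kwargs": {
  "targets": [
    {"translation": [0, 0, 0], "twist": 1, "hand": 1},
    {"translation": [0, 0, 0], "twist": 1, "hand": 1},
    {"translation": [0, 0, 0], "twist": 1, "hand": 1},
    {"translation": [0, 0, 0], "twist": 1, "hand": 1},
    {"translation": [0, 0, 0], "twist": 1, "hand": 1},
    {"translation": [0, 0, 0], "twist": 1, "hand": 1},
    {"translation": [0, 0, 0], "twist": 1, "hand": 1},
    {"translation": [0, 0, 0], "twist": 1, "hand": 1}
  ]
}}

```text
time: 8.75
tool_pos: [0.3711, -0.1072, 0.2142]
tool_rot: [-0.0, 0.989, 0.149, -0.0]
contact_force: [-0.2, -0.1, 0.4]
gripper_width: 1.0
grasp_force: 0.0
```

Call:
{"fn": "apply_moves", "kwargs": {
  "targets": [
    {"translation": [0, 0, 0], "twist": 1, "hand": 1},
    {"translation": [0, 0, 0], "twist": 1, "hand": 1},
    {"translation": [0, 0, 0], "twist": 1, "hand": 1},
    {"translation": [0, 0, 0], "twist": 1, "hand": 1},
    {"translation": [0, 0, 0], "twist": 1, "hand": 1},
    {"translation": [0, 0, 0], "twist": 0, "hand": 1}
  ]
}}

```text
time: 9.35
tool_pos: [0.3712, -0.1072, 0.2142]
tool_rot: [-0.0, 0.995, -0.099, -0.0]
contact_force: [0.2, 0.5, -0.1]
gripper_width: 0.999
grasp_force: 0.0
```

```bash
python3 -c "
from h import *
go([.509,-.222,.10],-.2)"
```

```text
t 9.35 tcp [ 0.3712 -0.1072  0.2142] yaw -0.1973 w 0.999 f [ 0.2  0.5 -0.1] g 0.0
shift tool units [1.577 0.856 1.142] twist total 0.03
```

Call:
{"fn": "apply_moves", "kwargs": {
  "targets": [
    {"translation": [0.4, 0.21, 0], "twist": 0, "hand": 1},
    {"translation": [0.4, 0.21, 0], "twist": 0, "hand": 1},
    {"translation": [0.4, 0.22, 0], "twist": 0, "hand": 1},
    {"translation": [0.38, 0.22, 0], "twist": 0, "hand": 1},
    {"translation": [0, 0, 0.4], "twist": 0, "hand": 1},
    {"translation": [0, 0, 0.4], "twist": 0, "hand": 1},
    {"translation": [0, 0, 0.34], "twist": 0, "hand": 1},
    {"translation": [0, 0, 0], "twist": 0, "hand": 1}
  ]
}}

```text
time: 10.15
tool_pos: [0.5054, -0.2202, 0.094]
tool_rot: [-0.003, 0.995, -0.098, -0.006]
contact_force: [-1.4, 0.1, -0.7]
gripper_width: 1.002
grasp_force: 0.0
```

Call:
{"fn": "apply_moves", "kwargs": {
  "targets": [
    {"translation": [0, 0, 0], "twist": 0, "hand": 1},
    {"translation": [0, 0, 0], "twist": 0, "hand": 1}
  ]
}}

```text
time: 10.35
tool_pos: [0.5108, -0.2232, 0.103]
tool_rot: [0.001, 0.995, -0.098, 0.002]
contact_force: [0.0, -0.8, -0.2]
gripper_width: 0.998
grasp_force: 0.0
```

```bash
python3 - <<'E'
from h import *
go([.509,-.222,.049],-.2)
t=grab_frame('top');s=grab_frame('scene')
A=cv2.resize(t[150:250,290:375],None,fx=4.5,fy=4.5,interpolation=3);B=cv2.resize(s[100:200,180:265],None,fx=4.5,fy=4.5,interpolation=3)
cv2.imwrite('pics/f.png',np.hstack([A,B])[:,:,::-1])
E
```

```text
t 10.35 tcp [ 0.5108 -0.2232  0.103 ] yaw -0.1965 w 0.998 f [ 0.  -0.8 -0.2] g 0.0
shift tool units [-0.022 -0.009  0.54 ] twist total 0.03
```

View pics/f.png

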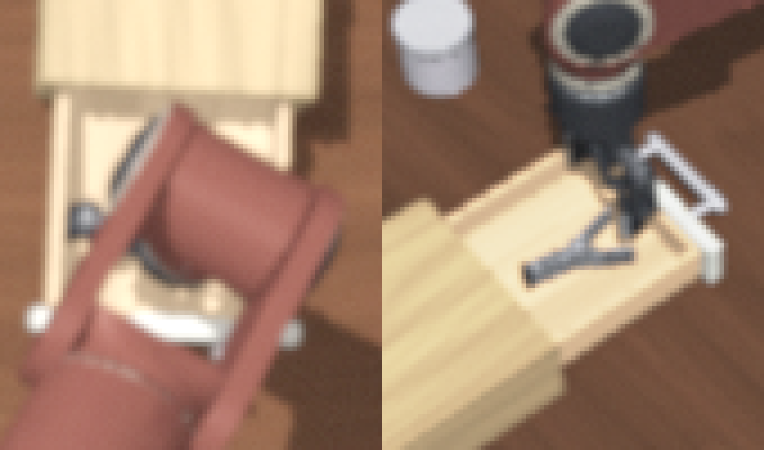

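Call:
{"fn": "apply_moves", "kwargs": {
  "targets": [
    {"translation": [-0.02, 0, 0], "twist": 0, "hand": 0.9},
    {"translation": [0, 0, 0.15], "twist": 0, "hand": 0.9},
    {"translation": [0, 0, 0.15], "twist": 0, "hand": 0.9},
    {"translation": [0, 0, 0.12], "twist": 0, "hand": 0.9},
    {"translation": [0, 0, 0.09], "twist": 0, "hand": 0.9},
    {"translation": [0, 0, 0], "twist": 0, "hand": 0.9},
    {"translation": [0, 0, 0], "twist": 0, "hand": 0.9},
    {"translation": [0, 0, 0], "twist": 0, "hand": 0.9}
  ]
}}

```text
time: 11.25
tool_pos: [0.5078, -0.2221, 0.0498]
tool_rot: [0.0, 0.995, -0.098, 0.0]
contact_force: [-0.3, 0.0, 0.6]
gripper_width: 0.901
grasp_force: 0.0
```

Call:
{"fn": "apply_moves", "kwargs": {
  "targets": [
    {"translation": [0, 0, 0], "twist": 0, "hand": 0.6},
    {"translation": [0, 0, 0], "twist": 0, "hand": 0.6},
    {"translation": [0, 0, 0], "twist": 0, "hand": 0.6},
    {"translation": [0, 0, 0], "twist": 0, "hand": 0.6}
  ]
}}

```text
time: 11.65
tool_pos: [0.5078, -0.2222, 0.0503]
tool_rot: [0.0, 0.995, -0.098, 0.001]
contact_force: [-1.0, 0.2, 5.0]
gripper_width: 0.602
grasp_force: 3.5
```

Call:
{"fn": "apply_moves", "kwargs": {
  "targets": [
    {"translation": [0, 0, -0.04], "twist": 0, "hand": 0.6},
    {"translation": [0, 0, 0], "twist": 0, "hand": 0.6},
    {"translation": [0, 0, 0], "twist": 0, "hand": 0.6}
  ]
}}

```text
time: 11.95
tool_pos: [0.5071, -0.2217, 0.053]
tool_rot: [-0.0, 0.995, -0.098, -0.0]
contact_force: [-0.6, -0.3, -0.7]
gripper_width: 0.602
grasp_force: 3.0
```

Call:
{"fn": "apply_moves", "kwargs": {
  "targets": [
    {"translation": [0, 0, 0], "twist": 0, "hand": 0.5},
    {"translation": [0, 0, 0], "twist": 0, "hand": 0.5},
    {"translation": [0, 0, 0], "twist": 0, "hand": 0.4},
    {"translation": [0, 0, 0], "twist": 0, "hand": 0.4},
    {"translation": [0, 0, 0], "twist": 0, "hand": 0.4}
  ]
}}

```text
time: 12.45
tool_pos: [0.5073, -0.2218, 0.0533]
tool_rot: [-0.0, 0.995, -0.098, -0.0]
contact_force: [0.2, -0.2, 0.2]
gripper_width: 0.399
grasp_force: 5.0
```

Call:
{"fn": "apply_moves", "kwargs": {
  "targets": [
    {"translation": [0, 0, 0], "twist": 0, "hand": 0.33},
    {"translation": [0, 0, 0], "twist": 0, "hand": 0.3},
    {"translation": [0, 0, 0], "twist": 0, "hand": 0.28},
    {"translation": [0, 0, 0], "twist": 0, "hand": 0.28},
    {"translation": [0, 0, 0], "twist": 0, "hand": 0.28}
  ]
}}

```text
time: 12.95
tool_pos: [0.5075, -0.222, 0.0536]
tool_rot: [0.0, 0.995, -0.098, 0.0]
contact_force: [-1.9, 0.1, 3.4]
gripper_width: 0.283
grasp_force: 6.6
```

Call:
{"fn": "apply_moves", "kwargs": {
  "targets": [
    {"translation": [0, 0, 0], "twist": 0, "hand": 0.25},
    {"translation": [0, 0, 0], "twist": 0, "hand": 0.25},
    {"translation": [0, 0, 0], "twist": 0, "hand": 0.25},
    {"translation": [0, 0, 0], "twist": 0, "hand": 0.25}
  ]
}}

```text
time: 13.35
tool_pos: [0.5076, -0.222, 0.0537]
tool_rot: [0.0, 0.995, -0.098, 0.0]
contact_force: [-1.5, 0.5, 5.7]
gripper_width: 0.255
grasp_force: 10.3
```

Call:
{"fn": "apply_moves", "kwargs": {
  "targets": [
    {"translation": [0, 0, 0], "twist": 0, "hand": 0.235},
    {"translation": [0, 0, 0], "twist": 0, "hand": 0.235},
    {"translation": [0, 0, 0], "twist": 0, "hand": 0.235}
  ]
}}

```text
time: 13.65
tool_pos: [0.5077, -0.222, 0.0538]
tool_rot: [0.0, 0.995, -0.098, 0.0]
contact_force: [-0.4, 0.1, 4.9]
gripper_width: 0.237
grasp_force: 25.7
```

Call:
{"fn": "apply_moves", "kwargs": {
  "targets": [
    {"translation": [0, 0, 0], "twist": 0, "hand": 0.22},
    {"translation": [0, 0, 0], "twist": 0, "hand": 0.22},
    {"translation": [0, 0, 0], "twist": 0, "hand": 0.22},
    {"translation": [0, 0, -0.02], "twist": 0, "hand": 0.22},
    {"translation": [0, 0, -0.05], "twist": 0, "hand": 0.22},
    {"translation": [0, 0, -0.1], "twist": 0, "hand": 0.22}
  ]
}}

```text
time: 14.25
tool_pos: [0.5061, -0.2211, 0.0691]
tool_rot: [-0.001, 0.995, -0.098, -0.002]
contact_force: [0.5, 0.3, -0.1]
gripper_width: 0.23
grasp_force: 40.8
```

Call:
{"fn": "apply_moves", "kwargs": {
  "targets": [
    {"translation": [0, 0, -0.2], "twist": 0, "hand": 0.235},
    {"translation": [0, 0, -0.3], "twist": 0, "hand": 0.235},
    {"translation": [0, 0, -0.3], "twist": 0, "hand": 0.235},
    {"translation": [0, 0, -0.3], "twist": 0, "hand": 0.235},
    {"translation": [0, 0, -0.2], "twist": 0, "hand": 0.235},
    {"translation": [0, 0, 0], "twist": 0, "hand": 0.235},
    {"translation": [0, 0, 0], "twist": 0, "hand": 0.235},
    {"translation": [0, 0, 0], "twist": 0, "hand": 0.235}
  ]
}}

```text
time: 15.05
tool_pos: [0.5064, -0.2213, 0.1983]
tool_rot: [-0.001, 0.995, -0.098, -0.001]
contact_force: [0.3, 0.8, -0.9]
gripper_width: 0.238
grasp_force: 31.4
```

```bash
python3 - <<'E'
from h import *
go([.5,.277,.2],-.078)
t=grab_frame('top');s=grab_frame('scene')
for c in ['top','scene']:print(c,[(np.round(r['point'],3).tolist(),round(r['score'],2)) for r in recognise(c,'clip')])
A=cv2.resize(t[130:250,285:375],None,fx=4.5,fy=4.5,interpolation=3);B=cv2.resize(s[70:190,190:275],None,fx=4.5,fy=4.5,interpolation=3)
cv2.imwrite('pics/g.png',np.hstack([A,B])[:,:,::-1])
E
```

```text
t 15.05 tcp [ 0.5064 -0.2213  0.1983] yaw -0.1972 w 0.238 f [ 0.3  0.8 -0.9] g 31.4
shift tool units [-1.039 -4.874 -0.008] twist total -1.19
top []
scene [([0.556, -0.226, 0.182], 0.78)]
```

View pics/g.png

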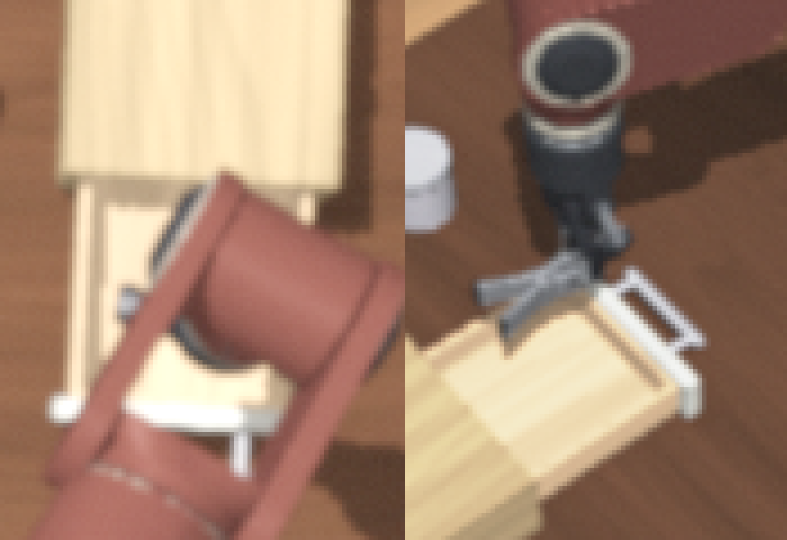

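```bash
python3 - <<'E'
from h import *
s,p,R=cur()
for n,q in dict(tipA=(480,290),tipB=(507,330),pin=(555,282)).items():
    w=ray('scene',190+(q[0]-405)/4.5,70+q[1]/4.5,.18);print(n,w.round(4),(R.T@(w-p)).round(4))
E
```

```text
tipA [ 0.5879 -0.2571  0.18  ] [0.0867 0.019  0.0185]
tipB [ 0.5982 -0.21    0.18  ] [ 0.0875 -0.0292  0.0186]
pin [ 0.537  -0.2217  0.18  ] [ 0.0298 -0.0057  0.0187]
```

Call:
{"fn": "apply_moves", "kwargs": {
  "targets": [
    {"translation": [0, 0, 0], "twist": -0.6, "hand": 0.235},
    {"translation": [0, 0, 0], "twist": -0.6, "hand": 0.235},
    {"translation": [-0.06, -0.2, 0], "twist": 0, "hand": 0.235},
    {"translation": [-0.06, -0.4, 0], "twist": 0, "hand": 0.235},
    {"translation": [-0.06, -0.4, 0], "twist": 0, "hand": 0.235},
    {"translation": [-0.06, -0.4, 0], "twist": 0, "hand": 0.235},
    {"translation": [-0.06, -0.4, 0], "twist": 0, "hand": 0.235},
    {"translation": [-0.06, -0.4, 0], "twist": 0, "hand": 0.235}
  ]
}}

```text
time: 16.05
tool_pos: [0.4872, 0.0027, 0.1999]
tool_rot: [-0.0, 0.999, -0.039, -0.0]
contact_force: [0.1, 0.4, -0.1]
gripper_width: 0.236
grasp_force: 31.4
```

Call:
{"fn": "apply_moves", "kwargs": {
  "targets": [
    {"translation": [-0.06, -0.4, 0], "twist": 0, "hand": 0.235},
    {"translation": [-0.06, -0.4, 0], "twist": 0, "hand": 0.235},
    {"translation": [-0.06, -0.4, 0], "twist": 0, "hand": 0.235},
    {"translation": [-0.06, -0.4, 0], "twist": 0, "hand": 0.235},
    {"translation": [-0.06, -0.4, 0], "twist": 0, "hand": 0.235},
    {"translation": [-0.06, -0.4, 0], "twist": 0, "hand": 0.235},
    {"translation": [0, -0.2, 0], "twist": 0, "hand": 0.235},
    {"translation": [0, 0, 0], "twist": 0, "hand": 0.235}
  ]
}}

```text
time: 16.85
tool_pos: [0.4711, 0.2649, 0.1999]
tool_rot: [-0.0, 0.999, -0.037, -0.001]
contact_force: [-0.6, -0.8, -0.3]
gripper_width: 0.235
grasp_force: 31.4
```

```bash
python3 -c "
from h import *
go([.47,.2775,.082],-.073)"
```

```text
t 16.85 tcp [0.4711 0.2649 0.1999] yaw -0.0739 w 0.235 f [-0.6 -0.8 -0.3] g 31.4
shift tool units [-0.019 -0.125  1.179] twist total -0.01
```

Descend 20 mm behind the final line, then look before going forward.

Call:
{"fn": "apply_moves", "kwargs": {
  "targets": [
    {"translation": [-0.02, -0.12, 0.1], "twist": 0, "hand": 0.235},
    {"translation": [0, 0, 0.3], "twist": 0, "hand": 0.235},
    {"translation": [0, 0, 0.3], "twist": 0, "hand": 0.235},
    {"translation": [0, 0, 0.3], "twist": 0, "hand": 0.235},
    {"translation": [0, 0, 0.18], "twist": 0, "hand": 0.235},
    {"translation": [0, 0, 0], "twist": 0, "hand": 0.235},
    {"translation": [0, 0, 0], "twist": 0, "hand": 0.235},
    {"translation": [0, 0, 0], "twist": 0, "hand": 0.235}
  ]
}}

```text
time: 17.65
tool_pos: [0.4724, 0.2746, 0.0838]
tool_rot: [-0.001, 0.999, -0.039, 0.001]
contact_force: [0.1, 0.4, -0.7]
gripper_width: 0.235
grasp_force: 31.4
```

```bash
python3 - <<'E'
from h import *
go([.558,.270,.082],-.073)
t=grab_frame('top');s=grab_frame('scene')
for c in ['top','scene']:print(c,[(np.round(r['point'],3).tolist(),round(r['score'],2)) for r in recognise(c,'clip')])
A=cv2.resize(t[110:230,140:220],None,fx=4.5,fy=4.5,interpolation=3);B=cv2.resize(s[180:300,240:335],None,fx=4.5,fy=4.5,interpolation=3)
cv2.imwrite('pics/i.png',np.hstack([A,B])[:,:,::-1])
E
```

```text
t 17.65 tcp [0.4724 0.2746 0.0838] yaw -0.0779 w 0.235 f [ 0.1  0.4 -0.7] g 31.4
shift tool units [ 0.857 -0.02   0.02 ] twist total -0.05
top []
scene [([0.522, 0.269, 0.074], 0.51)]
```

View pics/i.png

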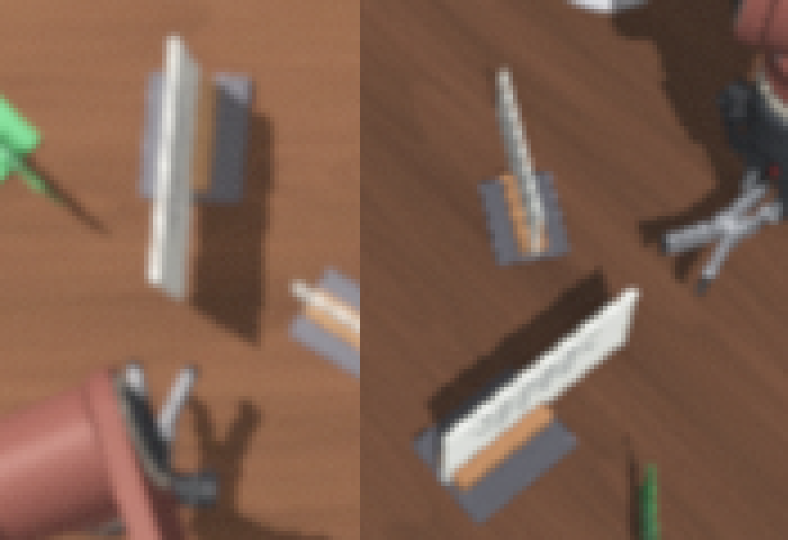

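```bash
python3 - <<'E'
from h import *
s,p,R=cur()
def q(c,u,v,z,n):
    w=ray(c,u,v,z);print(n,w.round(4),'tool',(R.T@(w-p)).round(4))
for n,a in dict(L=(133,368),Rt=(191,371)).items(): q('top',140+a[0]/4.5,110+a[1]/4.5,.074,n)
for n,a in dict(A=(668,243),B=(704,286)).items(): q('scene',240+(a[0]-360)/4.5,180+a[1]/4.5,.066,n)
for z,a in ((.107,(153,284)),(.012,(184,298))): q('top',140+a[0]/4.5,110+a[1]/4.5,z,'card')
q('scene',240+(637-360)/4.5,180+291/4.5,.107,'card');q('scene',240+(633-360)/4.5,180+338/4.5,.012,'cardbot')
E
```

```text
L [0.5596 0.2871 0.074 ] tool [ 0.0861 -0.0191  0.0098]
Rt [0.5569 0.2441 0.074 ] tool [0.0867 0.024  0.0098]
A [0.5582 0.2488 0.066 ] tool [0.0876 0.0191 0.0178]
B [0.5644 0.2922 0.066 ] tool [ 0.0905 -0.0246  0.0178]
card [0.6168 0.266  0.107 ] tool [ 0.1448 -0.0026 -0.0231]
card [0.6208 0.2623 0.012 ] tool [0.1489 0.0009 0.0719]
card [0.6211 0.2695 0.107 ] tool [ 0.1488 -0.0064 -0.0231]
cardbot [0.615  0.2732 0.012 ] tool [ 0.1423 -0.0095  0.0719]
```

Call:
{"fn": "apply_moves", "kwargs": {
  "targets": [
    {"translation": [0.1, -0.035, 0], "twist": 0, "hand": 0.235},
    {"translation": [0.15, 0, 0], "twist": 0, "hand": 0.235},
    {"translation": [0.15, 0, 0], "twist": 0, "hand": 0.235},
    {"translation": [0.15, 0, 0], "twist": 0, "hand": 0.235},
    {"translation": [0.14, 0, 0], "twist": 0, "hand": 0.235},
    {"translation": [0.1, 0, 0], "twist": 0, "hand": 0.235},
    {"translation": [0.05, 0, 0], "twist": 0, "hand": 0.235},
    {"translation": [0, 0, 0], "twist": 0, "hand": 0.235}
  ]
}}

```text
time: 18.65
tool_pos: [0.5562, 0.2713, 0.0823]
tool_rot: [-0.0, 0.999, -0.039, -0.0]
contact_force: [0.5, -0.6, -0.5]
gripper_width: 0.235
grasp_force: 31.4
```

Call:
{"fn": "apply_moves", "kwargs": {
  "targets": [
    {"translation": [0, 0, 0], "twist": 0, "hand": 0.235},
    {"translation": [0, 0, 0], "twist": 0, "hand": 0.235},
    {"translation": [0, 0, 0], "twist": 0, "hand": 0.235}
  ]
}}

```text
time: 18.95
tool_pos: [0.555, 0.2716, 0.0823]
tool_rot: [0.0, 0.999, -0.038, -0.0]
contact_force: [-0.4, 0.4, -0.8]
gripper_width: 0.231
grasp_force: 31.4
```

```bash
python3 - <<'E'
from h import *
go([.558,.270,.082],-.073)
t=grab_frame('top');s=grab_frame('scene')
A=cv2.resize(t[110:200,140:220],None,fx=4.5,fy=4.5,interpolation=3);B=cv2.resize(s[200:290,250:335],None,fx=4.5,fy=4.5,interpolation=3)
cv2.imwrite('pics/j.png',np.hstack([A,B])[:,:,::-1])
E
```

```text
t 18.95 tcp [0.555  0.2716 0.0823] yaw -0.0768 w 0.231 f [-0.4  0.4 -0.8] g 31.4
shift tool units [0.031 0.013 0.003] twist total -0.04
```

View pics/j.png

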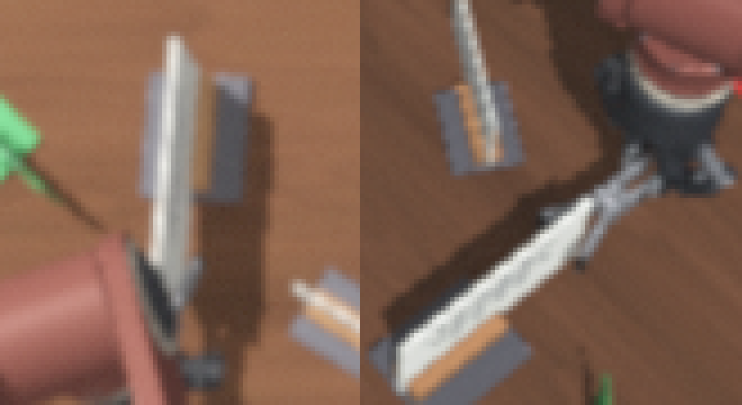

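The edge sits inside the gaping jaws: the far jaw tip is behind the card at scene crop (545,213) and the near tip is in front at (583,262). The card has not moved, and wrist force is at noise level, so I hand in.

```bash
python3 -c "
from plant import *
print(job_done())"
```

```text
the job is handed in; nothing more can be done
None
```

I handed the job in with the clip held squeezed open around the near edge of the larger white card, about half-way up and in line with it. The card had not moved in the last picture. I reckon the drawer is at its stop (it stopped hard after about 157 mm of pull, probably starting slightly open), but I could not read its joint, and the hand-in returned no verdict.

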